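Raise the show-card stand and hold it up

ROBOT

A 6-joint arm with a two-finger parallel gripper is mounted at the origin on a cart in front of the work surface, level with it; the furniture and walls round the work are solid. World frame = base frame: x ahead of the robot, y to its left, z up, the work surface at z = 0. Lengths are in m, angles in degrees, forces in N, time in s.
With the tool pointing down it reaches from about 0.375 to 0.9 m from the base axis. Payload 3.1 kg.
Tool frame: the origin (TCP) lies at the very end of the fingers, on their centre line; the grasp point (between the pads) lies 19 mm behind it; z points along the fingers, y is the line along which they close (so a half turn about z gives the same grasp; the last joint's range is limited). The gripper opens to 87 mm and grips with 3 to 60 N. Pads are 19 mm wide; open, the fingers measure 117 mm over their backs; the gripper's body (75 mm by 190 mm) begins 51 mm behind the grasp point.
Start: joints at [55.376, 30.224, 82.088, -0, 67.689, -10.227], TCP at [0.258, 0.569, 0.223] pointing down, gripper open.
Joint ranges: [-176.69, 176.69], [-43.24, 126.21], [12.49, 139.97], [-82, 262], [0, 151.66], [-163.58, 163.58]. Speed limits (degrees/s): [159.86, 159.86, 180, 180, 180, 180].

INTERFACE

Orientations are given as a 3x3 rotation matrix whose columns are the frame's x, y, z axes.
In Python, from rig import bot gives the robot as it stands.
- The arm moves only by the tool move_arm, never from a script. Its argument "increments" is a list of rows, each an object with "xyz": the shift along the tool's x, y, z in mm, a list of three; "roll": the turn about the tool's z in rad; "grip": the opening in per cent of the stroke, from 0 (shut) to 100 (fully open). A call has 1 to 5 rows; each row shifts and turns the commanded pose from where the row before left it, along the tool's axes as they then stand; what a row does not reach is not made up. A row lasts 1/12 s, in which the tool goes at most 41.7 mm and 7.16 degrees, less where a joint would pass 70% of its speed; a pose out of reach is approached as far as the arm can. A call is refused whole if a number of a shift passes 41.7 or a number of a turn 0.125, either way. A call with a gripper value outside its range is refused whole. The fingers move at their own pace and stop on an object; the grip force is fixed at half the most. Time passes only in rows, so rows that do not move let the fingers close. It gives the time, the measured TCP pose, the force, the opening and the grip force at its end, in the units of the state.
- bot.read_state(): the state, without advancing time (a new reading comes with each control period).
- bot.capture(name): name is "scene" or "top" or "wrist"; returns (picture, depth): 420x560x3 uint8, red, green, blue; 420x560 float32, m along the optical axis (not along the pixel's ray), 0 where there is no reading.
- bot.camera_model(name): a dict with "intrinsics" (3x3 intrinsics, pixels), "rvec" (rotation vector, rad) and "tvec" (3), from world to camera coordinates, as OpenCV has them; the wrist camera has in their place "tool_from_camera" (4x4, takes a point from camera to tool coordinates, whose origin is the TCP and whose axes are the flange's). Camera axes: x right, y down, z forward; pixel columns grow to the right and rows downward; lengths in m; the calibration is good to about 2 mm. A picture is of the moment at which its call begins: read the wrist's pose just before it. camera_model takes no time and is no camera call.
- bot.hand_in(): hands the job in; it is judged then, once.
Trained networks look in the newest picture that a camera, given by its name, has taken for a name from the list of things; names that differ only in an ending like _2 or _b are one class to them, and where a whole thing is asked for, a point or a joint stands for the part that bears it (a point fixed in the world has none). Each returns a list of dicts, best first, with "conf" (0 to 1); they miss things now and then, are a little off and sometimes report something else, mostly with a low value. They report only what shows in the picture. A call takes as long as a camera call.
- bot.spot_in(label, camera): "at" ([x, y, z] in m, in the coordinates of the camera as it stood for that picture, good to about 4 mm: the middle of the surface that is visible of it).
- bot.trace(label, camera): "mask" (420x560 bool, what is visible of it).
The state is a dict: "time_s": time; "joint_positions": joint angles; "qvel": joint speeds; "tau": joint torques, N m; "position": TCP position; "tcp_rot": TCP orientation; "force": force on the tool from outside, world axes, zero at the start; "moment": the same for the moment, N m; "opening": opening from 0.0 (shut) to 1.0 (fully open); "grasp_force": force on a finger pad.
Only numpy, scipy, OpenCV 4.12 (cv2) and the standard library are available. Lean on these libraries where they do the work, as an engineer would, in place of code of your own. Each camera call takes 0.05 s, during which the arm holds its last target. There are 200 camera calls.

TASK

The jars hide the show card, and a tall carton has been parked on the foot of the telescopic show-card stand, against its release button: stand the carton upright on the bare counter, at least 10 cm clear of the stand's foot. Then squeeze the release button on the stand's grip head and, keeping it squeezed, pull the head straight up past the first stop to the second stop (fully extended), with the foot staying where it is, flat on the counter and the other things left where they are. Finish while still holding the head up there, button squeezed in, so that I can look from the door and say how far to let it down again.

Things in the scene. Friction and masses are not known exactly. Their poses are not given: they have to be found in the camera images.
- card_stand: Loose telescopic show-card stand, upright, about 2 kg. Origin: centre of the underside of its dark steel foot plate, 130 (x) x 180 (y) x 10 (z) mm. A 24 mm square steel tube stands at the centre, up to 132 mm; an inner tube slides in it and carries the black grip head and, 50 mm to the +x side, a 161 x 113 mm framed card (lowered: 17 to 131 mm high), all rising together. z is up; the button is on the +y side.
- grip_head (a point): Centre of the black grip head on top of the inner tube: 28 (x) x 30 (y) x 54 (z) mm, axes as the stand's. Lowered, this point is 162 mm above the counter; it rises by the value of joint mast. The flat sides at y = +15 and -15 mm are squeezed together; nothing stands above the head, and below it only the tube and the card bracket on +x.
- button_face (a point): Centre of the outer face of the release button, a steel key 17 mm wide and 30 mm tall in the +y side of the grip head, level with its centre; out, it stands 6 mm proud (21 mm from the head's axis). Axes as the stand's; it is pressed towards -y.
- mast (a joint): Height of the telescope, m: 0 lowered and locked (start), 0.05 first stop, 0.10 second stop, which is the end of the travel. A spring lock pin moved by the button holds it at 0, 0.05 and 0.10; with the button squeezed it slides freely (about 2 N of weight and friction) and sinks if let go.
- release_button (a joint): Travel of the release button, m: 0 out, 0.005 fully in. Spring, 2 N at the start to 6 N fully in; the lock is free beyond about 0.004. A grip across the head's two sides at button height squeezes it in.
- carton_mid (a point): Centre of the tall printed carton, the one on the stand's foot (two others stand out of reach at the far back edge): 40 (x) x 50 (y) x 250 (z) mm, 0.15 kg, upright. At the start it stands on the stand's foot plate (its underside 10 mm above the counter), on the button side, some 10 to 17 mm from the button. Grasp it in its top 40 mm, which stand higher than the grip head.
- small_box: Bystander: small carton, 28 (x) x 85 (y) x 60 (z) mm, upright; origin at the centre of its underside. To be left alone.
- brass_big: Bystander: brass scale weight, 38 mm across, 34 mm tall; origin under its centre. To be left alone.
- brass_small: Bystander: brass scale weight, 31 mm across, 28 mm tall; origin under its centre. To be left alone.
- canister: Bystander: round lidded canister, 127 mm across, 165 mm tall; origin under its centre. To be left alone.
- scoop: Bystander: metal sweet scoop lying flat, 149 x 52 x 28 mm; origin under its centre. To be left alone.
- bar: Bystander: flat chocolate bar, 58 (x) x 173 (y) x 13 mm; origin under its centre. To be left alone.

How it is judged (in metres and radians):
On the way, in this order (a step that is already met when the one before it is completed fails the run):
1. the carton stands upright on the counter, clear of the stand and let go (height (world z) of carton_mid between 0.12 and 0.13 m and angle between carton_mid's own z axis and vertical below 0.05 rad and horizontal distance between carton_mid and card_stand above 0.17 m and contact force between the fingers and tall_carton below 0.2 N and linear speed of tall_carton below 0.03 m/s), for 0.2 s.
2. the button is squeezed and the head has been drawn past the first stop (value of joint release_button above 0.003 m and value of joint mast above 0.056 m).
At the end, for the whole second after the job is handed in: Telescope at its second stop (within 4 mm) and still, held by the fingers with the button in at least 3 mm; foot on the counter (within 5 mm), upright (0.05 rad); carton upright on the counter (0.05 rad), its centre over 17 cm from the stand's (value of joint mast above 0.096 m and value of joint release_button above 0.003 m and velocity of joint mast below 0.01 m/s and contact force between the fingers and mast above 3 N and height (world z) of card_stand below 0.005 m and angle between each of card_stand, carton_mid's own z axis and vertical below 0.05 rad and horizontal distance between carton_mid and card_stand above 0.17 m and height (world z) of carton_mid between 0.12 and 0.13 m); the arm keeps its last pose, push and grip.
It fails at once if the stand was lifted or tipped (height (world z) of card_stand above 0.03 m or angle between card_stand's own z axis and vertical above 0.25 rad).
It fails at once if the stand was shoved more than 5 cm (distance of card_stand from where it was at the start of the episode above 0.05 m).
It fails at once if the carton was knocked over (angle between carton_mid's own z axis and vertical above 0.6 rad).
It fails at once if a bystander was moved more than 3 cm (distance of any of small_box, brass_big, brass_small, canister, scoop, bar from where it was at the start of the episode above 0.03 m).
It also fails if it takes over 45 s, if anything falls off the work surface, if the arm or the gripper's body presses on something with over 40 N, if the wrist force passes 120 N, or if a joint passes its speed limit or range.

## Working session

There is one attempt and no reset: what is moved stays moved. The work goes in short steps, Python scripts to look and compute and a tool call to move; the robot and the scene stay as the last step left them, time stands still between calls to the robot, and variables do not carry over. Pictures are saved under pics/ and viewed, at most 10 in all, crops included, and the job is handed in when it is done.

Besides the shell and the picture viewer there is one more tool, called after "Call:" in YAML: its name, and indented under it one key for each argument. move_arm: Moves the arm, as the interface text tells. Its arguments: {"type":"object","properties":{"increments":{"type":"array"}},"required":["increments"]}

```bash
mkdir -p pics
cat > h.py <<'E'
from rig import bot
import numpy as np, cv2
def T(name):
    m=bot.camera_model(name); K=np.array(m["intrinsics"])
    if name=="wrist":
        s=bot.read_state(); W=np.eye(4); W[:3,:3]=s["tcp_rot"]; W[:3,3]=s["position"]
        return K, W@np.array(m["tool_from_camera"])
    R=cv2.Rodrigues(np.array(m["rvec"],float))[0]; C=np.eye(4); C[:3,:3]=R; C[:3,3]=np.ravel(m["tvec"])
    return K, np.linalg.inv(C)
def cloud(name,d):
    K,W=T(name); v,u=np.mgrid[:420,:560]
    p=np.stack([(u-K[0,2])/K[0,0]*d,(v-K[1,2])/K[1,1]*d,d],-1)
    return p@W[:3,:3].T+W[:3,3]
E
python3 - <<'E'
from h import *
s=bot.read_state(); print({k:np.round(v,3).tolist() for k,v in s.items()})
for n in ["scene","top"]:
    K,W=T(n); im,d=bot.capture(n); cv2.imwrite(f"pics/{n}0.png",im[...,::-1]); c=cloud(n,d)
    np.savez(f"{n}0.npz",im=im,d=d,c=c)
    for l in ["card_stand","grip_head","carton_mid","small_box","brass_big","brass_small","canister","scoop","bar"]:
        for r in bot.trace(l,n)[:2]:
            m=r["mask"]&(d>0)
            if not m.any(): continue
            p=c[m]; v,u=np.nonzero(m)
            print(n,l,round(r["conf"],2),m.sum(),"uv",int(u.mean()),int(v.mean()),"lo",np.percentile(p,3,0).round(3),"hi",np.percentile(p,97,0).round(3),"med",np.median(p,0).round(3))
a=np.hstack([cv2.imread("pics/scene0.png")]);
E
```

```text
{'time_s': 0.0, 'joint_positions': [55.376, 30.279, 82.158, -0.001, 67.688, -10.227], 'qvel': [0.045, -0.03, -0.03, 0.06, 0.122, -0.061], 'tau': [-0.0, -44.004, -17.66, 0.063, 0.058, -0.0], 'position': [0.258, 0.569, 0.222], 'tcp_rot': [[-0.911, 0.413, -0.001], [0.413, 0.911, -0.002], [0.0, -0.002, -1.0]], 'force': [1.297, 0.273, -0.501], 'moment': [0.006, 0.016, -0.007], 'grasp_force': 0.0, 'opening': 0.998}
scene card_stand 0.68 2680 uv 233 222 lo [ 0.424 -0.134  0.004] hi [0.56  0.004 0.18 ] med [ 0.499 -0.062  0.017]
scene grip_head 0.74 1011 uv 239 204 lo [ 0.479 -0.109  0.019] hi [ 0.563 -0.018  0.188] med [ 0.544 -0.06   0.097]
scene grip_head 0.74 1302 uv 313 338 lo [ 0.415 -0.569 -0.001] hi [ 0.478 -0.405  0.016] med [ 0.446 -0.497  0.011]
scene carton_mid 0.87 1418 uv 207 189 lo [ 0.448 -0.021  0.019] hi [0.495 0.025 0.26 ] med [ 0.461 -0.008  0.161]
scene small_box 0.81 693 uv 278 288 lo [ 0.441 -0.374  0.   ] hi [ 0.485 -0.295  0.063] med [ 0.457 -0.338  0.047]
scene brass_big 0.65 101 uv 220 158 lo [0.653 0.236 0.   ] hi [0.687 0.266 0.036] med [0.668 0.248 0.018]
scene 
[... 718 characters left out ...]
hi [0.558 0.04  0.194] med [ 0.521 -0.054  0.127]
top grip_head 0.61 1968 uv 286 255 lo [ 0.42  -0.135  0.004] hi [0.556 0.041 0.191] med [ 0.48  -0.059  0.013]
top carton_mid 0.61 884 uv 268 255 lo [ 0.446 -0.017  0.033] hi [0.486 0.037 0.264] med [0.458 0.015 0.2  ]
top small_box 0.97 402 uv 368 225 lo [ 0.439 -0.371  0.001] hi [ 0.483 -0.289  0.067] med [ 0.456 -0.325  0.057]
top brass_small 0.58 89 uv 139 269 lo [0.634 0.342 0.007] hi [0.663 0.367 0.034] med [0.646 0.354 0.019]
top canister 0.68 1984 uv 226 180 lo [ 0.712 -0.045  0.015] hi [0.824 0.067 0.154] med [0.748 0.014 0.145]
top bar 0.76 806 uv 412 213 lo [ 0.416 -0.567  0.001] hi [ 0.479 -0.408  0.02 ] med [ 0.445 -0.484  0.012]
```

Run:
```python
from h import *
for n,(x,y,w,h) in {"scene":(100,80,280,210),"top":(200,150,200,150)}.items():
    im=cv2.imread(f"pics/{n}0.png")[y:y+h,x:x+w]
    cv2.imwrite(f"pics/{n}0c.png",cv2.resize(im,(640,480),interpolation=cv2.INTER_CUBIC))
z=np.load("top0.npz");c=z["c"].reshape(-1,3);c=c[z["d"].ravel()>0]
z=np.load("scene0.npz");c2=z["c"].reshape(-1,3);c2=c2[z["d"].ravel()>0]
for nm,q in (("top",c),("scene",c2)):
  for t,lo,hi in [("carton top",.245,.275),("head",.18,.2),("headside",.14,.18)]:
    m=(q[:,2]>lo)&(q[:,2]<hi)&(q[:,0]>.4)&(q[:,0]<.62)&(abs(q[:,1]+.03)<.13)
    if t!="carton top": m&=q[:,1]<-.025
    p=q[m]
    if len(p)>4: print(nm,t,len(p),p.min(0).round(3),p.max(0).round(3),np.round(cv2.minAreaRect((p[:,:2]*1000).astype(np.float32))[0],1),cv2.minAreaRect((p[:,:2]*1000).astype(np.float32))[1:])
  m=(q[:,2]>.005)&(q[:,2]<.016)&(q[:,0]>.38)&(q[:,0]<.62)&(abs(q[:,1]+.05)<.13); print(nm,"foot",cv2.minAreaRect((q[m][:,:2]*1000).astype(np.float32)))
```

```text
top carton top 320 [ 0.445 -0.02   0.245] [0.496 0.037 0.269] [470.9   9.4] ((42.15447235107422, 51.61029052734375), 16.058917999267578)
top head 103 [ 0.472 -0.062  0.18 ] [ 0.506 -0.033  0.198] [490.4 -47. ] ((29.811588287353516, 28.507863998413086), 17.338382720947266)
top headside 66 [ 0.474 -0.065  0.14 ] [ 0.533 -0.033  0.18 ] [503.  -50.1] ((32.08066940307617, 58.46330642700195), 87.49556732177734)
top foot ((499.6589050292969, -50.353515625), (238.85012817382812, 259.000732421875), 0.05300194397568703)
scene carton top 247 [ 0.445 -0.023  0.245] [0.5   0.038 0.263] [471.9   7.4] ((44.837825775146484, 53.65821075439453), 18.98650550842285)
scene head 85 [ 0.46  -0.065  0.18 ] [ 0.51  -0.026  0.198] [488.2 -40.2] ((32.9775505065918, 54.64401626586914), 31.910114288330078)
scene headside 160 [ 0.474 -0.067  0.14 ] [ 0.539 -0.027  0.18 ] [505.7 -49.9] ((38.44315719604492, 64.23455810546875), 82.65641784667969)
scene foot ((490.51226806640625, -85.96644592285156), (169.15643310546875, 263.3484191894531), 47.68610382080078)
```

View pics/scene0.png

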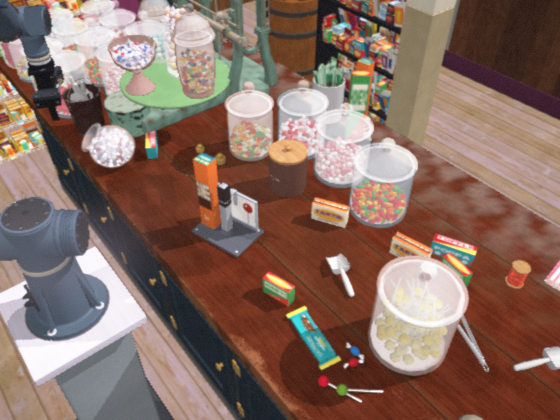

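View pics/top0c.png

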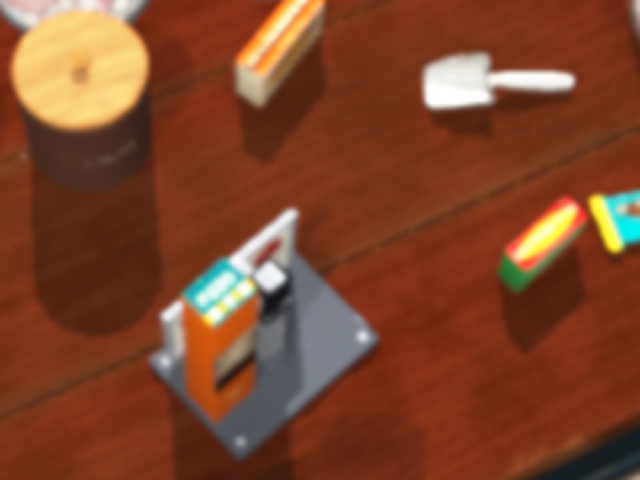

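The scene picture shows the orange carton at (207,190) on the foot's near-left side, with the black head at (226,205) next to it. The small box, bar and scoop are well clear to the right. In the top crop the carton top is at (220,290), the head at (270,280), and the foot is turned about 17°. The counter to the left of the carton (+y) is bare, so I'll place it there.

Call:
move_arm:
  increments:
    - {"xyz":[0,0,-22],"roll":-0.125,"grip":100}
    - {"xyz":[0,0,-22],"roll":-0.125,"grip":100}
    - {"xyz":[0,0,-22],"roll":-0.125,"grip":100}
    - {"xyz":[0,0,-22],"roll":-0.125,"grip":100}
    - {"xyz":[0,0,-22],"roll":-0.125,"grip":100}

```text
time_s: 1.42
position: [0.258, 0.569, 0.3336]
tcp_rot: [[-0.979, -0.204, -0.0], [-0.204, 0.979, -0.0], [0.0, -0.0, -1.0]]
force: [1.3, 0.0, -1.1]
opening: 1.001
grasp_force: 0.0
```

Call:
move_arm:
  increments:
    - {"xyz":[0,0,0],"roll":-0.103,"grip":100}
    - {"xyz":[-5,-40,0],"roll":0,"grip":100}
    - {"xyz":[-5,-40,0],"roll":0,"grip":100}
    - {"xyz":[-5,-40,0],"roll":0,"grip":100}
    - {"xyz":[-5,-40,0],"roll":0,"grip":100}

```text
time_s: 1.83
position: [0.325, 0.4209, 0.3326]
tcp_rot: [[-0.954, -0.299, 0.0], [-0.299, 0.954, -0.0], [-0.0, -0.0, -1.0]]
force: [0.9, 0.1, 0.4]
opening: 0.999
grasp_force: 0.0
```

Call:
move_arm:
  increments:
    - {"xyz":[-3,-40,0],"roll":0,"grip":100}
    - {"xyz":[-3,-40,0],"roll":0,"grip":100}
    - {"xyz":[-3,-40,0],"roll":0,"grip":100}
    - {"xyz":[-3,-40,0],"roll":0,"grip":100}
    - {"xyz":[-3,-40,0],"roll":0,"grip":100}

```text
time_s: 2.25
position: [0.3989, 0.2342, 0.3328]
tcp_rot: [[-0.955, -0.298, 0.001], [-0.298, 0.955, 0.0], [-0.001, 0.0, -1.0]]
force: [1.2, -0.3, -0.2]
opening: 1.0
grasp_force: 0.0
```

Call:
move_arm:
  increments:
    - {"xyz":[0,-40,0],"roll":0,"grip":100}
    - {"xyz":[0,-40,0],"roll":0,"grip":100}
    - {"xyz":[0,-40,0],"roll":0,"grip":100}
    - {"xyz":[0,-40,0],"roll":0,"grip":100}
    - {"xyz":[0,0,0],"roll":0,"grip":100}

```text
time_s: 2.67
position: [0.4491, 0.0768, 0.3329]
tcp_rot: [[-0.957, -0.29, 0.003], [-0.29, 0.957, -0.004], [-0.002, -0.005, -1.0]]
force: [0.9, 1.8, -0.3]
opening: 0.999
grasp_force: 0.0
```

Run:
```python
from h import *
K,W=T("wrist"); im,d=bot.capture("wrist"); cv2.imwrite("pics/w1.png",im[...,::-1]); c=cloud("wrist",d)
s=bot.read_state();R=np.array(s["tcp_rot"]);p=np.array(s["position"]);print(p.round(4),R.round(3).tolist(),W[:3,3].round(3))
q=c[d>0]
def rect(t,m):
    r=cv2.minAreaRect((q[m][:,:2]*1000).astype(np.float32)); print(t,m.sum(),np.round(r[0],1),np.round(r[1],1),round(r[2],1)); 
near=(abs(q[:,0]-.48)<.15)&(abs(q[:,1]+.03)<.15)
rect("ctop",near&(q[:,2]>.25)&(q[:,2]<.27)&(q[:,1]>-.03))
rect("head",near&(q[:,2]>.182)&(q[:,2]<.196)&(q[:,1]<-.02))
m=near&(q[:,2]>.006)&(q[:,2]<.014);rect("foot",m)
for l in ["carton_mid","grip_head","button_face","card_stand"]:
    for r in bot.spot_in(l,"wrist")[:1]: print(l,r["conf"],(W[:3,:3]@r["at"]+W[:3,3]).round(3))
```

```text
[0.4477 0.0799 0.3328] [[-0.957, -0.291, 0.001], [-0.291, 0.957, -0.001], [-0.001, -0.001, -1.0]] [0.38  0.058 0.495]
ctop 3793 [469.9  15.8] [40.4 50.3] 17.0
head 702 [489.2 -40.3] [27.1 29.2] 16.5
foot 5470 [489.4 -40.2] [129.2 180. ] 15.7
carton_mid 0.96 [0.46  0.025 0.256]
grip_head 0.57 [ 0.52  -0.055  0.129]
```

View pics/w1.png

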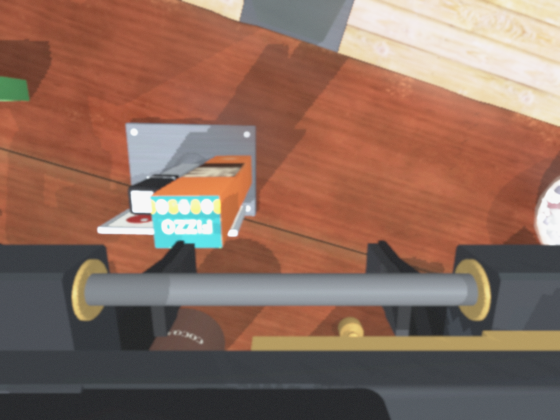

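The wrist picture shows the carton top at (188,225), the head left of it at (145,200) and the foot around (190,165). The wrist and top estimates differ by 7 mm in y because the arm was still settling, so I'll measure once more now that it is still.

Run:
```python
from h import *
for i in range(3): im,d=bot.capture("wrist")
K,W=T("wrist"); im,d=bot.capture("wrist"); c=cloud("wrist",d)
s=bot.read_state();R=np.array(s["tcp_rot"]);p=np.array(s["position"]);print(p.round(4),R.round(3).tolist())
q=c[d>0]
def rect(t,m):
    r=cv2.minAreaRect((q[m][:,:2]*1000).astype(np.float32)); print(t,m.sum(),np.round(r[0],1),np.round(r[1],1),round(r[2],1),"tool delta",(R.T@(np.r_[r[0],0]/1000-p)).round(4)); 
near=(abs(q[:,0]-.48)<.15)&(abs(q[:,1]+.03)<.15)
rect("ctop",near&(q[:,2]>.25)&(q[:,2]<.27)&(q[:,1]>-.03))
rect("head",near&(q[:,2]>.182)&(q[:,2]<.196)&(q[:,1]<-.02))
rect("foot",near&(q[:,2]>.006)&(q[:,2]<.014))
```

```text
[0.4459 0.0844 0.3326] [[-0.954, -0.3, -0.0], [-0.3, 0.954, 0.0], [0.0, 0.0, -1.0]]
ctop 3802 [471.4  12.3] [40.2 50.5] 16.9 tool delta [-0.0028 -0.0765  0.3326]
head 654 [490.9 -44.1] [27.2 28.4] 16.3 tool delta [-0.0044 -0.1362  0.3326]
foot 5459 [491.6 -44.5] [129.7 180. ] 15.7 tool delta [-0.005  -0.1367  0.3326]
```

Call:
move_arm:
  increments:
    - {"xyz":[-1,-38,0],"roll":0,"grip":100}
    - {"xyz":[-2,-38.5,0],"roll":0.02,"grip":100}
    - {"xyz":[0,0,0],"roll":0,"grip":100}
    - {"xyz":[0,0,25],"roll":0,"grip":100}
    - {"xyz":[0,0,25],"roll":0,"grip":100}

```text
time_s: 3.53
position: [0.4734, 0.011, 0.2832]
tcp_rot: [[-0.96, -0.278, 0.005], [-0.278, 0.961, -0.001], [-0.004, -0.002, -1.0]]
force: [0.5, 0.2, -0.7]
opening: 1.002
grasp_force: 0.0
```

Call:
move_arm:
  increments:
    - {"xyz":[0,0,25],"roll":0,"grip":100}
    - {"xyz":[0,0,22],"roll":0,"grip":100}
    - {"xyz":[0,0,10],"roll":0,"grip":100}
    - {"xyz":[0,0,0],"roll":0,"grip":100}
    - {"xyz":[0,0,0],"roll":0,"grip":100}

```text
time_s: 3.95
position: [0.4717, 0.0118, 0.2253]
tcp_rot: [[-0.96, -0.28, -0.001], [-0.28, 0.96, 0.0], [0.001, 0.001, -1.0]]
force: [1.1, -0.1, 0.8]
opening: 1.004
grasp_force: 0.0
```

Call:
move_arm:
  increments:
    - {"xyz":[0,0,0],"roll":0,"grip":70}
    - {"xyz":[0,0,0],"roll":0,"grip":60}
    - {"xyz":[0,0,0],"roll":0,"grip":50}
    - {"xyz":[0,0,0],"roll":0,"grip":40}
    - {"xyz":[0,0,0],"roll":0,"grip":40}

```text
time_s: 4.37
position: [0.4722, 0.011, 0.2261]
tcp_rot: [[-0.96, -0.278, 0.001], [-0.278, 0.96, -0.0], [-0.001, -0.001, -1.0]]
force: [0.2, -0.6, -0.2]
opening: 0.701
grasp_force: 0.0
```

Call:
move_arm:
  increments:
    - {"xyz":[0,0,0],"roll":0,"grip":40}
    - {"xyz":[0,0,0],"roll":0,"grip":40}
    - {"xyz":[0,0,0],"roll":0,"grip":40}
    - {"xyz":[0,0,0],"roll":0,"grip":40}

```text
time_s: 4.7
position: [0.4721, 0.011, 0.2258]
tcp_rot: [[-0.96, -0.278, 0.0], [-0.278, 0.96, 0.0], [-0.0, 0.0, -1.0]]
force: [-0.1, 0.8, 1.2]
opening: 0.574
grasp_force: 29.9
```

Call:
move_arm:
  increments:
    - {"xyz":[0,0,-10],"roll":0,"grip":40}
    - {"xyz":[0,0,-15],"roll":0,"grip":40}
    - {"xyz":[0,0,0],"roll":0,"grip":40}
    - {"xyz":[0,10,0],"roll":0,"grip":40}
    - {"xyz":[-5,20,0],"roll":0,"grip":40}

```text
time_s: 5.12
position: [0.4679, 0.0405, 0.2499]
tcp_rot: [[-0.961, -0.276, -0.001], [-0.276, 0.961, -0.001], [0.001, -0.0, -1.0]]
force: [0.7, 0.7, -1.2]
opening: 0.575
grasp_force: 29.9
```

Call:
move_arm:
  increments:
    - {"xyz":[-5,30,0],"roll":0,"grip":40}
    - {"xyz":[-5,30,0],"roll":0,"grip":40}
    - {"xyz":[-5,30,0],"roll":0,"grip":40}
    - {"xyz":[-5,30,0],"roll":0,"grip":40}
    - {"xyz":[-5,20,0],"roll":0,"grip":40}

```text
time_s: 5.53
position: [0.4511, 0.1854, 0.2493]
tcp_rot: [[-0.96, -0.28, -0.003], [-0.28, 0.96, 0.001], [0.003, 0.002, -1.0]]
force: [-0.3, -0.3, -0.7]
opening: 0.575
grasp_force: 29.9
```

Call:
move_arm:
  increments:
    - {"xyz":[0,10,0],"roll":0,"grip":40}
    - {"xyz":[0,0,0],"roll":0,"grip":40}
    - {"xyz":[0,0,0],"roll":0,"grip":40}
    - {"xyz":[0,0,15],"roll":0,"grip":40}
    - {"xyz":[0,0,10],"roll":0,"grip":40}

```text
time_s: 5.95
position: [0.4508, 0.191, 0.2251]
tcp_rot: [[-0.961, -0.277, 0.0], [-0.277, 0.961, -0.001], [-0.0, -0.001, -1.0]]
force: [0.2, -0.2, -1.4]
opening: 0.569
grasp_force: 29.9
```

Call:
move_arm:
  increments:
    - {"xyz":[0,0,4],"roll":0,"grip":40}
    - {"xyz":[0,0,3],"roll":0,"grip":40}
    - {"xyz":[0,0,0],"roll":0,"grip":40}
    - {"xyz":[0,0,0],"roll":0,"grip":40}

```text
time_s: 6.28
position: [0.451, 0.1917, 0.2188]
tcp_rot: [[-0.961, -0.278, 0.0], [-0.278, 0.961, -0.0], [-0.0, -0.0, -1.0]]
force: [-0.2, -0.5, -0.9]
opening: 0.572
grasp_force: 29.9
```

Call:
move_arm:
  increments:
    - {"xyz":[0,0,1.5],"roll":0,"grip":40}
    - {"xyz":[0,0,1],"roll":0,"grip":40}
    - {"xyz":[0,0,0],"roll":0,"grip":40}
    - {"xyz":[0,0,0],"roll":0,"grip":40}

```text
time_s: 6.62
position: [0.4507, 0.1923, 0.2162]
tcp_rot: [[-0.96, -0.279, 0.0], [-0.279, 0.96, 0.0], [-0.0, -0.0, -1.0]]
force: [-0.3, -0.8, -1.2]
opening: 0.572
grasp_force: 29.9
```

Run:
```python
from h import *
s=bot.read_state(); print(s["force"],s["position"])
im,d=bot.capture("scene"); c=cloud("scene",d)
for r in bot.trace("carton_mid","scene")[:2]:
    m=r["mask"]&(d>0); p=c[m]; print(r["conf"],np.percentile(p,[1,99],axis=0).round(4).tolist())
cv2.imwrite("pics/s2.png",im[...,::-1])
```

```text
[-0.34958748 -0.76574235 -1.15478242] [0.45066433 0.1923025  0.21622449]
0.66 [[0.4098, -0.5723, -0.0009], [0.4844, -0.4034, 0.0165]]
0.57 [[0.4392, -0.3754, 0.002], [0.4858, -0.2948, 0.0636]]
```

Call:
move_arm:
  increments:
    - {"xyz":[0,0,0.5],"roll":0,"grip":40}
    - {"xyz":[0,0,0.5],"roll":0,"grip":40}
    - {"xyz":[0,0,0],"roll":0,"grip":40}

```text
time_s: 6.97
position: [0.4511, 0.1924, 0.2157]
tcp_rot: [[-0.96, -0.279, 0.001], [-0.279, 0.96, 0.0], [-0.001, -0.0, -1.0]]
force: [-0.8, 0.2, 4.3]
opening: 0.574
grasp_force: 29.9
```

Contact with the counter shows as a 4 N rise in force. I'll let go with a small simultaneous opening and then retreat upwards.

Call:
move_arm:
  increments:
    - {"xyz":[0,0,0],"roll":0,"grip":65}
    - {"xyz":[0,0,0],"roll":0,"grip":80}
    - {"xyz":[0,0,0],"roll":0,"grip":100}
    - {"xyz":[0,0,0],"roll":0,"grip":100}
    - {"xyz":[0,0,0],"roll":0,"grip":100}

```text
time_s: 7.38
position: [0.4505, 0.1922, 0.2149]
tcp_rot: [[-0.96, -0.278, -0.0], [-0.278, 0.96, -0.0], [0.0, 0.0, -1.0]]
force: [0.5, 0.6, -0.6]
opening: 0.866
grasp_force: 0.0
```

Call:
move_arm:
  increments:
    - {"xyz":[0,0,0],"roll":0,"grip":100}
    - {"xyz":[0,0,0],"roll":0,"grip":100}
    - {"xyz":[0,0,-20],"roll":0,"grip":100}
    - {"xyz":[0,0,-30],"roll":0,"grip":100}
    - {"xyz":[0,0,-30],"roll":0,"grip":100}

```text
time_s: 7.8
position: [0.4497, 0.1921, 0.2951]
tcp_rot: [[-0.96, -0.278, -0.003], [-0.278, 0.96, -0.001], [0.003, 0.0, -1.0]]
force: [0.5, 0.8, 0.5]
opening: 0.998
grasp_force: 0.0
```

Call:
move_arm:
  increments:
    - {"xyz":[5,-38,-5],"roll":0,"grip":100}
    - {"xyz":[5,-38,0],"roll":0,"grip":100}
    - {"xyz":[5,-38,0],"roll":0,"grip":100}
    - {"xyz":[5,-38,0],"roll":0,"grip":100}
    - {"xyz":[5,-38,0],"roll":0,"grip":100}

```text
time_s: 8.22
position: [0.4794, 0.0013, 0.3003]
tcp_rot: [[-0.96, -0.279, 0.001], [-0.279, 0.96, -0.0], [-0.001, -0.0, -1.0]]
force: [-0.3, -0.9, -0.1]
opening: 1.004
grasp_force: 0.0
```

```bash
cat > look.py <<'E'
from h import *
import sys
for i in range(7): im,d=bot.capture("wrist")
K,W=T("wrist"); im,d=bot.capture("wrist"); c=cloud("wrist",d); cv2.imwrite(sys.argv[1],im[...,::-1])
s=bot.read_state();R=np.array(s["tcp_rot"]);p=np.array(s["position"]);print(s["time_s"],p.round(4),R.round(3).tolist())
q=c[d>0]
def rect(t,m):
    if m.sum()<20: return print(t,m.sum())
    r=cv2.minAreaRect((q[m][:,:2]*1000).astype(np.float32)); print(t,m.sum(),np.round(r[0],1),np.round(r[1],1),round(r[2],1),"tool delta",(R.T@(np.r_[r[0],0]/1000-p)).round(4)); 
near=(abs(q[:,0]-.48)<.15)&(abs(q[:,1]+.05)<.15)
rect("head",near&(q[:,2]>.182)&(q[:,2]<.196))
rect("foot",near&(q[:,2]>.006)&(q[:,2]<.014))
im,d=bot.capture("top"); c=cloud("top",d); q=c[d>0]
n=(abs(q[:,0]-.45)<.06)&(abs(q[:,1]-.19)<.06)
rect("carton(top cam)",n&(q[:,2]>.235)&(q[:,2]<.265)); print(np.median(q[n&(q[:,2]>.22)&(q[:,2]<.27),2]) if n.any() else '')
E
python3 look.py pics/w3.png
```

```text
8.6167 [0.4791 0.0042 0.3   ] [[-0.96, -0.28, -0.0], [-0.28, 0.96, 0.0], [0.0, 0.0, -1.0]]
head 1188 [491.4 -43.8] [28.2 30. ] 15.3 tool delta [ 0.0015 -0.0496  0.3   ]
foot 9537 [491.7 -44.5] [129.6 180.4] 15.7 tool delta [ 0.0014 -0.0503  0.3   ]
carton(top cam) 237 [451.3 190.4] [40.2 51.2] 20.4 tool delta [-0.0257  0.1864  0.3001]
0.2504567574233971
```

View pics/w3.png

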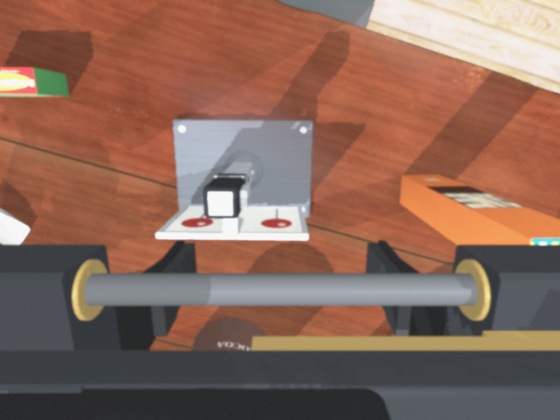

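The carton stands upright on the counter with its top at z 0.2505. The wrist picture shows the head free at (224,203), with the carton far off at right. I'll go over the head and down.

Call:
move_arm:
  increments:
    - {"xyz":[1,-25,0],"roll":0.01,"grip":100}
    - {"xyz":[0.5,-24.5,0],"roll":0,"grip":100}
    - {"xyz":[0,0,10],"roll":0,"grip":100}
    - {"xyz":[0,0,30],"roll":0,"grip":100}
    - {"xyz":[0,0,30],"roll":0,"grip":100}

```text
time_s: 9.08
position: [0.4931, -0.0449, 0.2306]
tcp_rot: [[-0.963, -0.27, 0.005], [-0.27, 0.963, -0.001], [-0.004, -0.003, -1.0]]
force: [1.0, -0.3, -0.1]
opening: 1.004
grasp_force: 0.0
```

Call:
move_arm:
  increments:
    - {"xyz":[0,0,30],"roll":0,"grip":100}
    - {"xyz":[0,0,30],"roll":0,"grip":100}
    - {"xyz":[0,0,20],"roll":0,"grip":100}
    - {"xyz":[0,0,7],"roll":0,"grip":100}
    - {"xyz":[0,0,0],"roll":0,"grip":100}

```text
time_s: 9.5
position: [0.4905, -0.044, 0.1415]
tcp_rot: [[-0.963, -0.27, -0.004], [-0.27, 0.963, 0.001], [0.003, 0.002, -1.0]]
force: [0.3, -0.4, 1.2]
opening: 0.997
grasp_force: 0.0
```

Call:
move_arm:
  increments:
    - {"xyz":[0,0,0],"roll":0,"grip":60}
    - {"xyz":[0,0,0],"roll":0,"grip":50}
    - {"xyz":[0,0,0],"roll":0,"grip":45}
    - {"xyz":[0,0,0],"roll":0,"grip":45}
    - {"xyz":[0,0,0],"roll":0,"grip":45}

```text
time_s: 9.92
position: [0.4922, -0.0454, 0.144]
tcp_rot: [[-0.963, -0.269, 0.002], [-0.269, 0.963, -0.001], [-0.002, -0.001, -1.0]]
force: [0.6, 0.6, 0.1]
opening: 0.708
grasp_force: 0.0
```

Call:
move_arm:
  increments:
    - {"xyz":[0,0,0],"roll":0,"grip":45}
    - {"xyz":[0,0,0],"roll":0,"grip":45}
    - {"xyz":[0,0,0],"roll":0,"grip":45}
    - {"xyz":[0,0,0],"roll":0,"grip":40}
    - {"xyz":[0,0,0],"roll":0,"grip":36}

```text
time_s: 10.33
position: [0.4913, -0.0443, 0.1431]
tcp_rot: [[-0.963, -0.268, -0.001], [-0.268, 0.963, 0.002], [0.0, 0.002, -1.0]]
force: [0.2, 4.3, 4.3]
opening: 0.403
grasp_force: 2.3
```

Call:
move_arm:
  increments:
    - {"xyz":[0,0,0],"roll":0,"grip":20}
    - {"xyz":[0,0,0],"roll":0,"grip":20}
    - {"xyz":[0,0,0],"roll":0,"grip":20}
    - {"xyz":[0,0,0],"roll":0,"grip":20}

```text
time_s: 10.67
position: [0.4913, -0.0443, 0.1432]
tcp_rot: [[-0.963, -0.268, -0.001], [-0.268, 0.963, 0.002], [0.0, 0.002, -1.0]]
force: [-0.7, 6.8, 4.2]
opening: 0.345
grasp_force: 30.0
```

Call:
move_arm:
  increments:
    - {"xyz":[0,0,-2],"roll":0,"grip":20}
    - {"xyz":[0,0,-3],"roll":0,"grip":20}
    - {"xyz":[0,0,-3],"roll":0,"grip":20}
    - {"xyz":[0,0,0],"roll":0,"grip":20}

```text
time_s: 11.0
position: [0.4913, -0.0443, 0.1508]
tcp_rot: [[-0.963, -0.268, -0.001], [-0.268, 0.963, 0.002], [0.0, 0.002, -1.0]]
force: [0.6, 5.4, -2.2]
opening: 0.344
grasp_force: 30.0
```

Only 2 N while rising, so the lock is free. I'll carry on upwards.

Call:
move_arm:
  increments:
    - {"xyz":[0,0,-8],"roll":0,"grip":20}
    - {"xyz":[0,0,-8],"roll":0,"grip":20}
    - {"xyz":[0,0,-8],"roll":0,"grip":20}
    - {"xyz":[0,0,-8],"roll":0,"grip":20}
    - {"xyz":[0,0,-8],"roll":0,"grip":20}

```text
time_s: 11.42
position: [0.4912, -0.0443, 0.1907]
tcp_rot: [[-0.963, -0.268, -0.001], [-0.268, 0.963, 0.002], [0.001, 0.002, -1.0]]
force: [0.9, 4.9, -2.3]
opening: 0.344
grasp_force: 30.0
```

Call:
move_arm:
  increments:
    - {"xyz":[0,0,-8],"roll":0,"grip":20}
    - {"xyz":[0,0,-8],"roll":0,"grip":20}
    - {"xyz":[0,0,-8],"roll":0,"grip":20}
    - {"xyz":[0,0,-8],"roll":0,"grip":20}
    - {"xyz":[0,0,0],"roll":0,"grip":20}

```text
time_s: 11.83
position: [0.4913, -0.0443, 0.2237]
tcp_rot: [[-0.963, -0.269, -0.0], [-0.269, 0.963, 0.002], [-0.0, 0.002, -1.0]]
force: [-0.6, 4.7, -1.6]
opening: 0.343
grasp_force: 30.0
```

Call:
move_arm:
  increments:
    - {"xyz":[0,0,-6],"roll":0,"grip":20}
    - {"xyz":[0,0,-6],"roll":0,"grip":20}
    - {"xyz":[0,0,-4],"roll":0,"grip":20}
    - {"xyz":[0,0,-1],"roll":0,"grip":20}
    - {"xyz":[0,0,0],"roll":0,"grip":20}

```text
time_s: 12.25
position: [0.4912, -0.0443, 0.24]
tcp_rot: [[-0.963, -0.269, -0.001], [-0.269, 0.963, 0.002], [0.0, 0.002, -1.0]]
force: [0.2, 5.1, -0.6]
opening: 0.345
grasp_force: 30.0
```

Call:
move_arm:
  increments:
    - {"xyz":[0,0,-0.5],"roll":0,"grip":20}
    - {"xyz":[0,0,-0.5],"roll":0,"grip":20}
    - {"xyz":[0,0,0],"roll":0,"grip":20}

```text
time_s: 12.5
position: [0.4912, -0.0443, 0.2407]
tcp_rot: [[-0.963, -0.269, -0.001], [-0.269, 0.963, 0.002], [0.0, 0.002, -1.0]]
force: [0.8, 5.9, -1.4]
opening: 0.343
grasp_force: 30.0
```

Call:
move_arm:
  increments:
    - {"xyz":[0,0,-1],"roll":0,"grip":20}
    - {"xyz":[0,0,-0.5],"roll":0,"grip":20}
    - {"xyz":[0,0,0],"roll":0,"grip":20}

```text
time_s: 12.75
position: [0.4912, -0.0443, 0.2422]
tcp_rot: [[-0.963, -0.269, -0.001], [-0.269, 0.963, 0.002], [0.0, 0.002, -1.0]]
force: [0.5, 5.3, -1.8]
opening: 0.344
grasp_force: 30.0
```

Call:
move_arm:
  increments:
    - {"xyz":[0,0,-0.5],"roll":0,"grip":20}
    - {"xyz":[0,0,0],"roll":0,"grip":20}
    - {"xyz":[0,0,0],"roll":0,"grip":20}

```text
time_s: 13.0
position: [0.4912, -0.0443, 0.2427]
tcp_rot: [[-0.963, -0.269, -0.001], [-0.269, 0.963, 0.002], [0.0, 0.002, -1.0]]
force: [0.8, 5.2, -2.0]
opening: 0.345
grasp_force: 30.0
```

Call:
move_arm:
  increments:
    - {"xyz":[0,0,-0.5],"roll":0,"grip":20}
    - {"xyz":[0,0,0],"roll":0,"grip":20}
    - {"xyz":[0,0,0],"roll":0,"grip":20}

```text
time_s: 13.25
position: [0.4912, -0.0443, 0.2432]
tcp_rot: [[-0.963, -0.269, -0.001], [-0.269, 0.963, 0.002], [0.0, 0.002, -1.0]]
force: [0.4, 5.4, -2.2]
opening: 0.345
grasp_force: 30.0
```

Run:
```python
from h import *
s=bot.read_state(); print(s["position"],s["force"],s["opening"],s["grasp_force"])
for n in ["scene","top"]:
    im,d=bot.capture(n); c=cloud(n,d); q=c[d>0]
    m=(abs(q[:,0]-.49)<.12)&(abs(q[:,1]+.045)<.12)
    f=m&(q[:,2]>.005)&(q[:,2]<.016)
    z=np.load(n+"0.npz"); q0=z["c"][z["d"]>0]; f0=(abs(q0[:,0]-.49)<.12)&(abs(q0[:,1]+.045)<.12)&(q0[:,2]>.005)&(q0[:,2]<.016)
    for l in ["card_stand","carton_mid"]:
        for r in bot.trace(l,n)[:1]:
            p=c[r["mask"]&(d>0)]; print(n,l,round(r["conf"],2),np.percentile(p,[2,98],axis=0).round(3).tolist())
    print(n,"foot z",np.median(q[f,2]).round(4),np.median(q0[f0,2]).round(4))
    if n=="scene": cv2.imwrite("pics/s4.png",cv2.resize(im[100:310,120:400,::-1],(640,480)))
```

```text
[ 0.49122014 -0.04427837  0.24317371] [ 0.36567542  5.38929956 -2.24617887] 0.34500357330197046 29.991391093062703
scene card_stand 0.86 [[0.423, -0.137, -0.0], [0.57, 0.041, 0.266]]
scene carton_mid 0.9 [[0.426, 0.159, 0.005], [0.476, 0.209, 0.25]]
scene foot z 0.0093 0.0094
top carton_mid 0.65 [[0.424, 0.172, 0.0], [0.531, 0.218, 0.255]]
top foot z 0.0068 0.0096
```

View pics/s4.png

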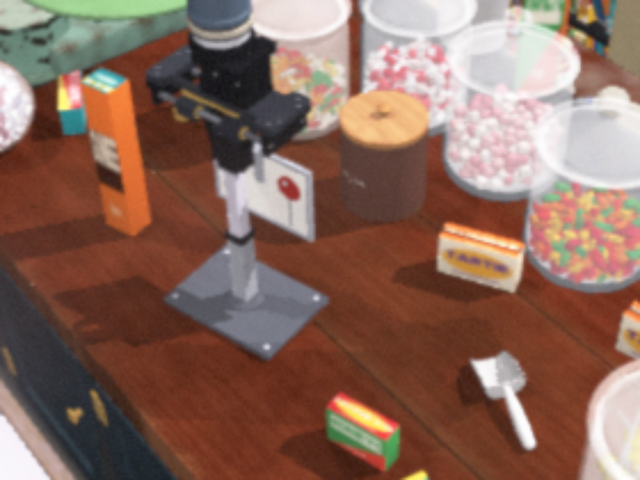

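The picture shows the foot flat at (245,300), the mast extended with the head in the gripper at (235,150), and the carton upright at (115,150). I'll nudge up to feel the end stop.

Call:
move_arm:
  increments:
    - {"xyz":[0,0,-0.5],"roll":0,"grip":20}
    - {"xyz":[0,0,0],"roll":0,"grip":20}
    - {"xyz":[0,0,0],"roll":0,"grip":20}

```text
time_s: 13.8
position: [0.4912, -0.0444, 0.2433]
tcp_rot: [[-0.963, -0.269, -0.001], [-0.269, 0.963, 0.002], [0.001, 0.002, -1.0]]
force: [1.6, 5.4, -5.8]
opening: 0.347
grasp_force: 30.0
```

The downward force rose to 6 N and the height stopped changing, so this is the second stop. The stand's 20 N weight leaves the foot firmly down.

```bash
python3 -c "
from rig import bot
print(bot.hand_in())"
```

```text
the job is handed in; nothing more can be done
None
```

The job is handed in: the carton stands upright on the bare counter about 24 cm from the stand's centre, and the arm is holding the head at the second stop with the button squeezed and the foot flat. I haven't seen a verdict; these are my own camera and force readings.

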